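Set up the jar display on its plinth

TASK

Make up the counter display: take the dark-wood plinth off the sloping ramp and stand it on its foot in the middle of the black slate, and then stand the jar of brown chocolate discs upright on top of the plinth, centred. Set both down rather than dropping them, let go, and leave the other jar, the shaker and the tin where they are.

Things in the scene. Friction and masses are not known exactly. Their poses are not given: they have to be found in the camera images.
- plinth_center (a point): Centre, half-way up, of the loose display plinth (about 0.25 kg), a round turned dark-wood stand: a foot disc 96 mm across and 8 mm thick, on it a straight round column 66 mm across, 70 mm high in all; a thin brass line runs round the column just above the foot. z points up the column, from foot to top. At the start the plinth rests on the sloping ramp, so it leans 30 degrees from vertical.
- plinth_top (a point): Centre of the plinth's flat round top (66 mm across), 70 mm above its underside; z points out of the top.
- ramp: Fixed light-wood display ramp, 150 mm wide. Origin on the counter under its middle. Its face slopes 30 degrees, falling towards the ramp's own -y axis (roughly to the robot's right) and ending there in a lip 14 mm high; the lip keeps the plinth's foot from sliding off. The face is 125 mm long; its high edge is 77 mm above the counter.
- slate_middle (a point): Middle of the upper face of the fixed black slate board, 8 mm above the counter; board 127 x 252 x 8 mm, x along its short side, y along its long side, z up.
- jar_center (a point): Centre, half-way up, of the loose jar of brown chocolate discs (about 0.22 kg): round, glass 62 mm across, white lid 63 mm across, 87 mm high, the smaller of the two jars, standing on the counter; its straight sides can be gripped anywhere, the upper half gives a gripper more room above the lid. z is up the jar.
- white_jar: Loose bystander: jar of white marshmallows with a white lid, 69 mm across, 107 mm high; origin at the centre of its underside.
- shaker: Loose bystander: grey-white cocoa shaker, 61 mm across, 97 mm high; origin at the centre of its underside.
- pastille_tin: Loose bystander: round tin, dark red with an ochre lid, 70 mm across, 36 mm high; origin at the centre of its underside.
Not all that is in view belongs to the job. Leave any purple or turquoise look-alike of the part that bears jar_center alone.

How it is judged:
By the outcome, as a careful person would: the job done as asked, in the order asked, and still so for the second after the job is handed in, with the robot touching nothing.
It also fails if it takes over 58 s, if anything falls off the work surface, if the arm or the gripper's body presses on something with over 40 N, if the wrist force passes 120 N, or if a joint passes its speed limit or range.

ROBOT

A 7-joint arm with a two-finger parallel gripper is mounted at the origin on a cart in front of the work surface, level with it; the furniture and walls round the work are solid. World frame = base frame: x ahead of the robot, y to its left, z up, the work surface at z = 0. Lengths are in m, angles in rad, forces in N, time in s.
With the tool pointing down it reaches from about 0.425 to 0.8 m from the base axis. Payload 8.3 kg.
Tool frame: the origin (TCP) lies where the fingers leave the gripper's body, on its centre line; the fingertips stand 73 mm ahead of it and the grasp point (between the pads) lies 54 mm ahead of it; z points along the fingers, y is the direction in which the jaws open and shut (so a half turn about z gives the same grasp; the last joint's range is limited). The gripper opens to 85 mm and grips with 20 to 120 N. Pads are 22 mm wide; open, the fingers measure 114 mm over their backs; the gripper's body (76 mm by 85 mm) begins 54 mm behind the grasp point. The pads swing forward as they close: fully open they stand 13 mm farther back than shut.
Start: joints at [-1.377, 0.383, 0.016, 1.37, -0.006, 1.388, -0.046], TCP at [0.159, 0.605, 0.304] pointing down, gripper open.
Joint ranges: [-2.95, 2.95], [-0.25, 2.06], [-1.52, 1.56], [0.18, 2.33], [-1.44, 4.58], [0.02, 2.06], [-3.01, 3.01]. Speed limits (rad/s): [2.39, 2.39, 3.01, 3.01, 3.14, 3.14, 3.14].

INTERFACE

Orientations are given as a unit quaternion [w, x, y, z].
In Python, from bench import status, read_camera, get_calibration, env, recognise gives the robot as it stands.
- The arm moves only by the tool carry_out, never from a script. Its arguments are lists of equal length, an entry for each row: "claw": the opening, from -1 (shut) to 1 (fully open); "linear": the shift along the world's x, y, z in m, a list of three; "turn": the turn about the world's z in rad. A call has exactly 5 rows; each row shifts and turns the pose as measured when the row begins; what a row does not reach is not made up. A row lasts 1/8 s, in which the tool goes at most 62.5 mm and 10.7 degrees, less where a joint would pass 70% of its speed; a pose out of reach is approached as far as the arm can. A call with a gripper value outside its range is refused whole. The fingers move at their own pace and stop on an object; "force" is the grip in N (left out, the last holds). Time passes only in rows, so rows that do not move let the fingers close, or fill a call up. It gives the time, the measured TCP pose, the force and the opening at its end, in the units of the state.
- status.observe(): the state, without advancing time (a new reading comes with each control period).
- read_camera(name): name is "side" or "top"; returns the picture (400x640x3 uint8, red, green, blue); there is no depth.
- get_calibration(name): a dict with "fx", "fy", "cx", "cy" (pixels), "pose" (4x4, takes a point from camera to world coordinates). Camera axes: x right, y up, looking along -z (the intrinsics and any distortion apply to the point x, -y, -z); pixel columns grow to the right and rows downward; lengths in m; the calibration is good to about 2 mm. A picture is of the moment at which its call begins. get_calibration takes no time and is no camera call.
- env.hand_in(): hands the job in, once; it reports no verdict.
Trained networks look in the newest picture that a camera, given by its name, has taken for a name from the list of things; names that differ only in an ending like _2 or _b are one class to them, and where a whole thing is asked for, a point or a joint stands for the part that bears it (a point fixed in the world has none). Each returns a list of dicts, best first, with "score" (0 to 1); they miss things now and then, are a little off and sometimes report something else, mostly with a low value. They report only what shows in the picture. A call takes as long as a camera call. They do not tell look-alikes from the thing itself.
- recognise(camera, thing): "location" ([x, y, z] in m, in world coordinates, good to about 4 mm: the middle of the surface that is visible of it).
The state is a dict: "t": time; "joint_positions": joint angles; "joint_vel": joint speeds; "tau": joint torques, N m; "eef_pos": TCP position; "ee_rot": TCP orientation; "contact_force": force on the tool from outside, world axes, zero at the start; "torque": the same for the moment, N m; "width": finger opening in m.
Only numpy, scipy, OpenCV 4.12 (cv2) and the standard library are available. Lean on these libraries where they do the work, as an engineer would, in place of code of your own. Each camera call takes 0.05 s, during which the arm holds its last target. There are 200 camera calls.

## Working session

There is one attempt and no reset: what is moved stays moved. The work goes in short steps, Python scripts to look and compute and a tool call to move; the robot and the scene stay as the last step left them, time stands still between calls to the robot, and variables do not carry over. Pictures are saved under pics/ and viewed, about 8 in all and at most 12, crops included, and the job is handed in when it is done.

Besides the shell and the picture viewer there is one more tool, called after ">>>" in YAML: its name, and indented under it one key for each argument. carry_out: Moves the arm, as the interface text tells. Its arguments: {"type":"object","properties":{"claw":{"type":"array"},"linear":{"type":"array"},"turn":{"type":"array"},"force":{"type":"number"}},"required":["claw","linear","turn"]}

```bash
mkdir -p pics
cat > h.py <<'E'
import numpy as np, cv2
from bench import status, read_camera, get_calibration, env, recognise
def snap(cam,fn=None):
    im=read_camera(cam)
    if fn: cv2.imwrite('pics/'+fn,cv2.cvtColor(im,cv2.COLOR_RGB2BGR))
    return im
def proj(cam,P):
    c=get_calibration(cam);T=np.linalg.inv(np.array(c['pose']))
    p=np.atleast_2d(P)@T[:3,:3].T+T[:3,3]
    return np.c_[c['cx']+c['fx']*p[:,0]/-p[:,2], c['cy']+c['fy']*-p[:,1]/-p[:,2]]
def atz(cam,uv,z):
    c=get_calibration(cam);M=np.array(c['pose'])
    d=M[:3,:3]@np.array([(uv[0]-c['cx'])/c['fx'],-(uv[1]-c['cy'])/c['fy'],-1]);o=M[:3,3]
    return o+d*(z-o[2])/d[2]
E
python3 - <<'E'
from h import *
print(status.observe()); 
for cam in ['top','side']:
    snap(cam,cam+'0.png'); c=get_calibration(cam); print(cam,c)
    for t in ['plinth_center','plinth_top','ramp','slate_middle','jar_center','white_jar','shaker','pastille_tin']:
        for r in recognise(cam,t)[:3]:
            print(t,np.round(r['score'],2),np.round(r['location'],3),proj(cam,r['location']).round(0)[0])
E
```

```text
{'t': 0.0, 'joint_positions': array([-1.37689708,  0.38424792,  0.01637714,  1.37114532, -0.00625845,
        1.38824291, -0.04646981]), 'joint_vel': array([ 0.00053525,  0.0003766 ,  0.00083285, -0.00192177, -0.00061489,
       -0.00183682, -0.00035513]), 'tau': array([-1.50469099e-03, -6.27598071e+01,  8.43040533e-01, -3.71818221e+01,
        1.64140924e-02,  1.41569978e-02, -1.45568004e-05]), 'eef_pos': array([0.15862388, 0.60415429, 0.30287671]), 'ee_rot': array([-8.81182540e-05,  1.27998127e-01,  9.91773909e-01, -9.92809149e-04]), 'contact_force': array([ 0.34934084, -0.49000511,  0.21074827]), 'torque': array([-0.0467154 , -0.03249385,  0.01602446]), 'width': 0.08509255392480439}
top {'fx': 391.3457862833398, 'fy': 391.3457862833398, 'cx': 320.45798138744624, 'cy': 195.15560680711494, 'pose': array([[ 0.00939313,  0.99064783, -0.13611998,  0.3588077 ],
       [-0.9998621 ,  0.00744048, -0.01484681, -0.16009635],
       [-0.01369516,  0.13624067,  0.9905811 ,  1.60739105],
       [ 0.        ,  0.        ,  0.        ,  1.        ]])}
plinth_center 0.63 [0.499 0.217 0.09 ] [230.
[... 660 characters left out ...]
312,  0.40244498],
       [-0.14485119,  0.6433225 , -0.75176745, -1.24998098],
       [-0.0032436 ,  0.75946769,  0.65053693,  1.0251517 ],
       [ 0.        ,  0.        ,  0.        ,  1.        ]])}
plinth_center 0.54 [0.502 0.194 0.069] [297. 155.]
plinth_top 0.66 [0.503 0.195 0.073] [297. 154.]
ramp 0.92 [0.476 0.237 0.04 ] [290. 155.]
slate_middle 0.93 [ 0.537 -0.012  0.007] [310. 193.]
jar_center 0.93 [ 0.484 -0.553  0.083] [314. 286.]
jar_center 0.65 [ 0.38  -0.609  0.085] [282. 305.]
jar_center 0.54 [ 0.449 -0.228  0.075] [293. 217.]
white_jar 0.98 [ 0.525 -0.371  0.1  ] [319. 238.]
shaker 0.73 [ 0.585 -0.22   0.069] [329. 213.]
pastille_tin 0.75 [ 0.712 -0.371  0.035] [371. 245.]
```

View pics/top0.png

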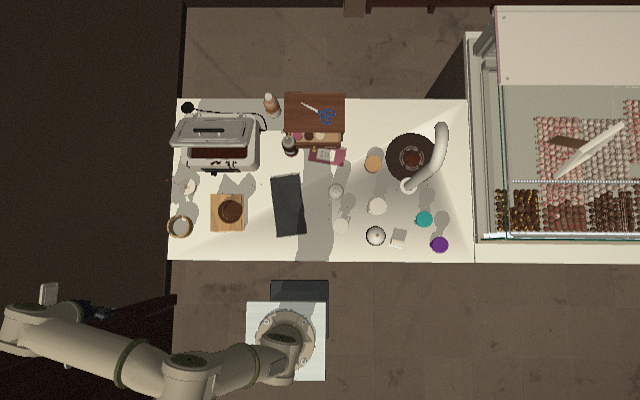

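View pics/side0.png

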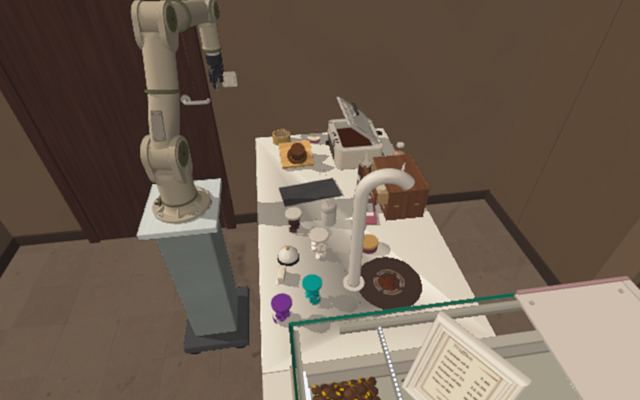

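Top view: plinth on ramp at (230,211), slate at (287,205), the robot's hand out of view at left. The jar candidates are (341,227) with a white lid, turquoise (423,219), purple (438,245) and the white jar (377,206). The one at (341,227), side view (293,217), fits because it is brown with a white lid and the smaller jar. I'll confirm that in a crop.

Run:
```python
from h import *
a=cv2.imread('pics/side0.png')[125:265,255:395]; b=cv2.imread('pics/top0.png')[155:255,170:400]
a=cv2.resize(a,None,fx=4,fy=4,interpolation=cv2.INTER_CUBIC)
cv2.imwrite('pics/c1.png',a)
cv2.imwrite('pics/c2.png',cv2.resize(b,None,fx=3.4,fy=3.4,interpolation=cv2.INTER_CUBIC))
```

```text
(no output)
```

View pics/c1.png

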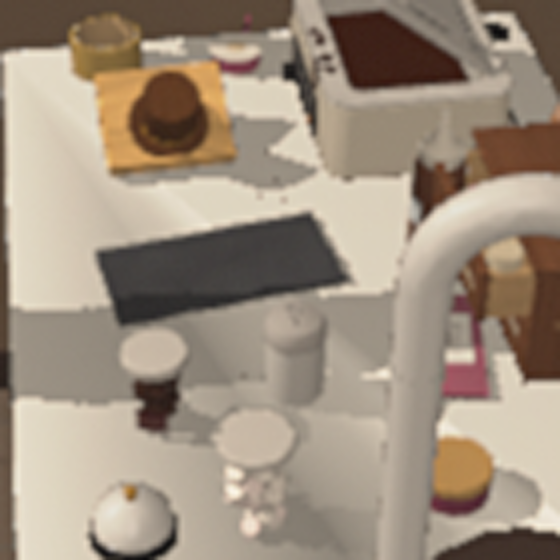

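View pics/c2.png

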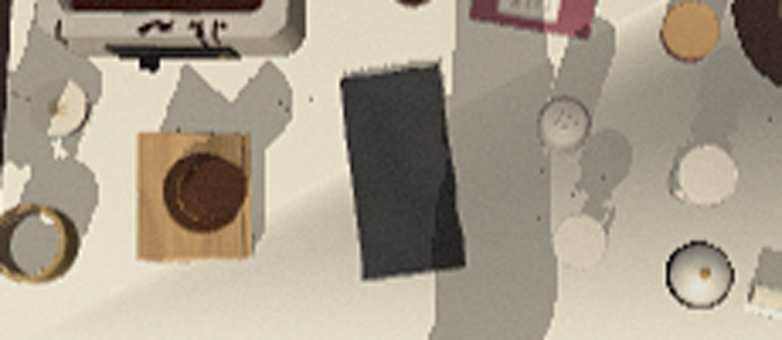

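c1 confirms the target: dark brown contents under a white lid at crop (153,355), i.e. pixel (293,214) in the side view. The marshmallow jar is at crop (256,437). c2 shows the slate corners at (342,77), (440,63), (466,266), (362,280), and the ramp almost square to the world axes.

```bash
cat > fit.py <<'E'
from h import *
from scipy.optimize import least_squares
th=np.linspace(0,2*np.pi,60)
def ring(c,n,r):
    u=np.cross(n,[1,0,0]);u/=np.linalg.norm(u);v=np.cross(n,u)
    return c+r*(np.outer(np.cos(th),u)+np.outer(np.sin(th),v))
def sil(cam,parts,S=8):   # parts: list of point sets -> union of hulls; returns centroid, area
    m=np.zeros((400*S//4,640*S//4),np.uint8)
    for P in parts:
        p=proj(cam,P)*S/4*16+ (S/8-.5)*16
        cv2.fillConvexPoly(m,cv2.convexHull(p.round().astype(np.int32)),255,shift=4)
    M=cv2.moments(m,True); k=S/4
    return np.array([(M['m10']/M['m00']+.5)/k-.5,(M['m01']/M['m00']+.5)/k-.5]),M['m00']/k/k
def plinth(c,n):
    f=c-.035*n
    return [np.r_[ring(f,n,.048),ring(f+.008*n,n,.048)],np.r_[ring(f,n,.033),ring(f+.07*n,n,.033)]]
def jar(c):
    n=np.array([0,0,1.]);return [np.r_[ring(c-.0435*n,n,.031),ring(c+.0435*n,n,.0315)]]
E
python3 - <<'E'
from fit import *
co=[atz('top',(170+(u+.5)/3.4-.5,155+(v+.5)/3.4-.5),.008) for u,v in [(342,77),(440,63),(466,266),(362,280)]]
co=np.array(co);print('slate',co.round(3).tolist(),co.mean(0).round(4))
side=[atz('side',(255+(u+.5)/4-.5,125+(v+.5)/4-.5),.008) for u,v in [(97,252),(311,213),(352,278),(121,323)]]
print('slate side',np.round(side,3).tolist(),np.mean(side,0).round(4))
print('jar lid',atz('top',(340.7,225.7),.087).round(3),atz('side',(293.1,213.6),.087).round(3))
obs={}
for cam,roi in [('top',(190,185,265,240)),('side',(270,135,320,170))]:
    im=cv2.imread(f'pics/{cam}0.png'); x0,y0,x1,y1=roi
    hsv=cv2.cvtColor(im,cv2.COLOR_BGR2HSV); m=((hsv[...,2]<130)&(hsv[...,1]>110)).astype(np.uint8)
    mm=np.zeros_like(m);mm[y0:y1,x0:x1]=m[y0:y1,x0:x1]
    n,l,s,c=cv2.connectedComponentsWithStats(mm); i=1+np.argmax(s[1:,4]); k=cv2.morphologyEx((l==i).astype(np.uint8),cv2.MORPH_CLOSE,np.ones((5,5)))
    M=cv2.moments(k,True);obs[cam]=np.array([M['m10'],M['m01']])/M['m00'];print(cam,obs[cam],M['m00'],s[i])
n=np.array([0,-.5,np.sqrt(.75)])
f=lambda c:np.r_[[sil(k,plinth(c,n),32)[0]-obs[k] for k in obs]].ravel()
r=least_squares(f,[.5,.22,.07],diff_step=.02)
print('plinth',r.x.round(4),r.fun.round(2),[sil(k,plinth(r.x,n))[1] for k in obs])
E
```

```text
slate [[0.652, 0.073, 0.008], [0.67, -0.046, 0.008], [0.423, -0.082, 0.008], [0.405, 0.043, 0.008]] [ 0.5376 -0.0029  0.008 ]
slate side [[0.407, 0.041, 0.008], [0.649, 0.075, 0.008], [0.673, -0.044, 0.008], [0.424, -0.08, 0.008]] [ 0.5383 -0.0022  0.008 ]
jar lid [ 0.449 -0.217  0.087] [ 0.449 -0.222  0.087]
top [229.9043659  210.73388773] 481.0 [218 199  25  25 474]
side [296.98432602 153.71473354] 319.0 [287 143  20  21 319]
plinth [0.5068 0.2123 0.0719] [-0.    0.11  0.13 -0.02] [486.75, 372.0]
```

>>> carry_out:
  claw: [1,1,1,1,1]
  linear:
    - [0.035,-0.04,0]
    - [0.035,-0.04,0]
    - [0.035,-0.04,0]
    - [0.035,-0.04,0]
    - [0.035,-0.04,0]
  turn: [-0.13,-0.13,-0.13,-0.13,-0.13]
  force: 25

```text
t: 1.52
eef_pos: [0.3332, 0.4015, 0.3033]
ee_rot: [-0.001, 0.443, 0.897, 0.001]
contact_force: [1.1, 0.3, 0.8]
width: 0.0849
```

>>> carry_out:
  claw: [1,1,1,1,1]
  linear:
    - [0.035,-0.039,-0.015]
    - [0.035,-0.039,-0.015]
    - [0.035,-0.039,-0.015]
    - [0.035,-0.039,-0.015]
    - [0.034,-0.038,-0.015]
  turn: [-0.13,-0.13,-0.13,-0.13,-0.13]

```text
t: 2.15
eef_pos: [0.5128, 0.201, 0.2296]
ee_rot: [0.0, 0.713, 0.701, 0.005]
contact_force: [0.4, -0.0, -0.7]
width: 0.0857
```

Run:
```python
from h import *
from scipy.spatial.transform import Rotation as R
s=status.observe();q=s['ee_rot'];print(s['t'],s['eef_pos'],R.from_quat([*q[1:],q[0]]).as_matrix().round(3),s['joint_positions'].round(2))
a=snap('side')[100:220,240:360];b=snap('top')[150:270,170:290]
im=np.hstack([cv2.resize(x,(400,400),interpolation=cv2.INTER_CUBIC) for x in (a,b)])
cv2.imwrite('pics/s2.png',im[...,::-1])
```

```text
2.15 [0.51275822 0.20100096 0.22955414] [[ 0.017  1.     0.008]
 [ 1.    -0.017  0.007]
 [ 0.007  0.008 -1.   ]] [-0.83  0.28  0.48  1.71 -0.14  1.17 -0.33]
```

View pics/s2.png

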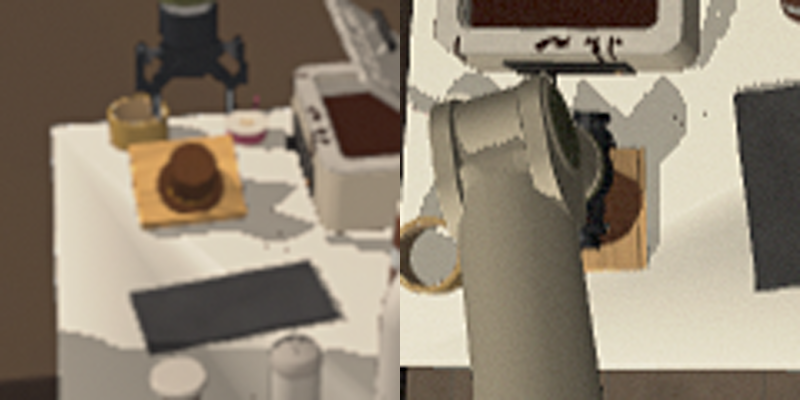

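The hand straddles the plinth with jaws along x, and both sides are clear. Descending.

>>> carry_out:
  claw: [1,1,1,1,1]
  linear:
    - [-0.003,0.004,-0.03]
    - [-0.003,0.003,-0.03]
    - [0,0,-0.03]
    - [0,0,-0.01]
    - [0,0,0]
  turn: [0,0,0,0,0]

```text
t: 2.88
eef_pos: [0.5094, 0.2028, 0.1274]
ee_rot: [0.002, 0.717, 0.697, 0.005]
contact_force: [0.5, -0.5, 0.2]
width: 0.0853
```

>>> carry_out:
  claw: [1,0.7,0.2,0.2,0.2]
  linear:
    - [-0.002,0.005,0]
    - [0,0,0]
    - [0,0,0]
    - [0,0,0]
    - [0,0,0]
  turn: [0,0,0,0,0]

```text
t: 3.5
eef_pos: [0.5086, 0.2087, 0.1309]
ee_rot: [0.002, 0.716, 0.698, 0.007]
contact_force: [-0.4, 0.4, -2.8]
width: 0.0661
```

>>> carry_out:
  claw: [0.2,0.2,0.2,0.2,0.2]
  linear:
    - [0,0,0.02]
    - [0,0,0.03]
    - [0,0,0.03]
    - [0,0,0.02]
    - [0,0,0]
  turn: [0,0,0,0,0]

```text
t: 4.12
eef_pos: [0.5078, 0.2085, 0.2324]
ee_rot: [0.002, 0.717, 0.697, 0.006]
contact_force: [-0.1, 0.3, -2.5]
width: 0.0662
```

Run:
```python
from h import *
s=status.observe();print(s['eef_pos'],s['width'])
im=snap('side')[70:190,220:340]
cv2.imwrite('pics/s3.png',cv2.resize(im,(480,480),interpolation=cv2.INTER_CUBIC)[...,::-1])
```

```text
[0.50781254 0.20851005 0.23236423] 0.06623478778117929
```

View pics/s3.png

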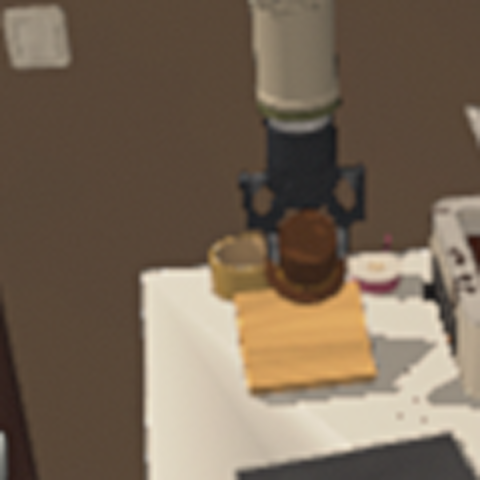

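The plinth is held, still leaning, clear of the ramp. Carrying it to the slate.

>>> carry_out:
  claw: [0.2,0.2,0.2,0.2,0.2]
  linear:
    - [0.005,-0.03,0]
    - [0.007,-0.045,0]
    - [0.007,-0.05,-0.01]
    - [0.007,-0.05,-0.02]
    - [0.004,-0.034,-0.025]
  turn: [0,0,0,0,0]

```text
t: 4.8
eef_pos: [0.535, -0.0021, 0.1696]
ee_rot: [0.001, 0.713, 0.701, 0.004]
contact_force: [-0.1, 0.4, -2.0]
width: 0.066
```

>>> carry_out:
  claw: [0.2,0.2,0.2,0.2,0.2]
  linear:
    - [0.003,-0.017,-0.015]
    - [0,-0.015,-0.015]
    - [0,0,-0.01]
    - [0,0,-0.004]
    - [0,0,0]
  turn: [0,0,0,0,0]

```text
t: 5.42
eef_pos: [0.5362, -0.0364, 0.1199]
ee_rot: [-0.001, 0.715, 0.699, 0.002]
contact_force: [-1.6, -2.6, 2.5]
width: 0.0656
```

>>> carry_out:
  claw: [0.2,0.2,0.2,0.2,0.2]
  linear:
    - [0,0.007,-0.002]
    - [0,0.007,-0.003]
    - [0,0.007,-0.004]
    - [0,0.005,-0.004]
    - [0,0,0]
  turn: [0,0,0,0,0]

```text
t: 6.05
eef_pos: [0.5367, -0.0073, 0.1057]
ee_rot: [-0.0, 0.714, 0.7, 0.002]
contact_force: [-0.2, -1.6, 0.7]
width: 0.0654
```

Run:
```python
from h import *
s=status.observe();print(s['eef_pos'],s['contact_force'],s['width'])
im=snap('side')[110:230,250:370]
cv2.imwrite('pics/s4.png',cv2.resize(im,(480,480),interpolation=cv2.INTER_CUBIC)[...,::-1])
```

```text
[ 0.53671011 -0.00733216  0.10565165] [-0.16839498 -1.57167952  0.67245464] 0.06538767448872351
```

View pics/s4.png

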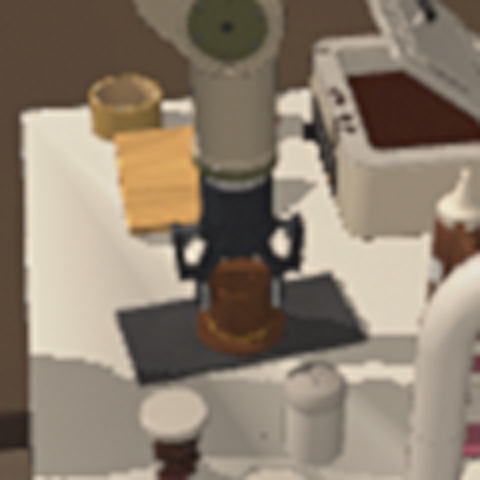

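The plinth is now nearly upright on the slate, foot at crop (240,330). I'll keep pressing gently until the foot sits flat.

>>> carry_out:
  claw: [0.2,0.2,0.2,0.2,0.2]
  linear:
    - [0,0.002,-0.001]
    - [0,0.002,-0.002]
    - [0,0.001,-0.002]
    - [0,0,-0.002]
    - [0,0,0]
  turn: [0,0,0,0,0]

```text
t: 6.72
eef_pos: [0.5367, -0.0046, 0.1041]
ee_rot: [-0.001, 0.715, 0.699, 0.002]
contact_force: [0.1, -0.2, -1.5]
width: 0.0654
```

>>> carry_out:
  claw: [0.2,0.2,0.2,0.2,0.2]
  linear:
    - [0,0.002,-0.003]
    - [0,0.001,-0.003]
    - [0,0.001,-0.003]
    - [0,0,-0.003]
    - [0,0,-0.003]
  turn: [0,0,0,0,0]

```text
t: 7.35
eef_pos: [0.5369, -0.0042, 0.103]
ee_rot: [-0.003, 0.716, 0.698, 0.005]
contact_force: [-17.7, -0.8, 42.6]
width: 0.0649
```

```bash
cat > mp.py <<'E'
from fit import *
import sys
s=status.observe();print(s['eef_pos'].round(4),s['contact_force'].round(1),s['width'].round(4))
im=snap('side');hsv=cv2.cvtColor(im,cv2.COLOR_RGB2HSV)
m=((hsv[...,1]>110)&(hsv[...,2]>35)&(hsv[...,2]<150)).astype(np.uint8)
x0,y0,x1,y1=285,165,335,208
k=np.zeros_like(m);k[y0:y1,x0:x1]=m[y0:y1,x0:x1]
n,l,st,_=cv2.connectedComponentsWithStats(k);i=1+np.argmax(st[1:,4]);k=(l==i).astype(np.uint8)
print(st[i])
mod=np.array([.538,-.0025,.043])
P=[p for p in plinth(mod,np.array([0,0,1.]))]
big=cv2.resize(im[150:230,270:370],(800,640),interpolation=cv2.INTER_CUBIC)[...,::-1].copy()
for p in P:
    h=cv2.convexHull(((proj('side',p)+.5-[270,150])*8).astype(np.int32)); cv2.polylines(big,[h],True,(0,255,0),1)
cv2.imwrite('pics/'+sys.argv[1],big[:600])
E
python3 mp.py s5.png
```

```text
Traceback (most recent call last):
  File "mp.py", line 3, in <module>
    s=status.observe();print(s['eef_pos'].round(4),s['contact_force'].round(1),s['width'].round(4))
                                                                               ^^^^^^^^^^^^^^^^
AttributeError: 'float' object has no attribute 'round'
```

Firm contact at 42 N, so the foot is seated. Backing off slightly before looking.

>>> carry_out:
  claw: [0.2,0.2,0.2,0.2,0.2]
  linear:
    - [0,0,0.002]
    - [0,0,0]
    - [0,0,0]
    - [0,0,0]
    - [0,0,0]
  turn: [0,0,0,0,0]

```text
t: 7.98
eef_pos: [0.5357, -0.0024, 0.1034]
ee_rot: [-0.005, 0.716, 0.698, 0.005]
contact_force: [-1.1, 0.3, 0.8]
width: 0.0653
```

```bash
sed -i "s/s\['width'\].round(4)/s['width']/" mp.py && python3 mp.py s5.png
```

```text
[ 0.5357 -0.0024  0.1034] [-1.1  0.3  0.8] 0.06531381114166449
[299 174  21  24 371]
```

View pics/s5.png

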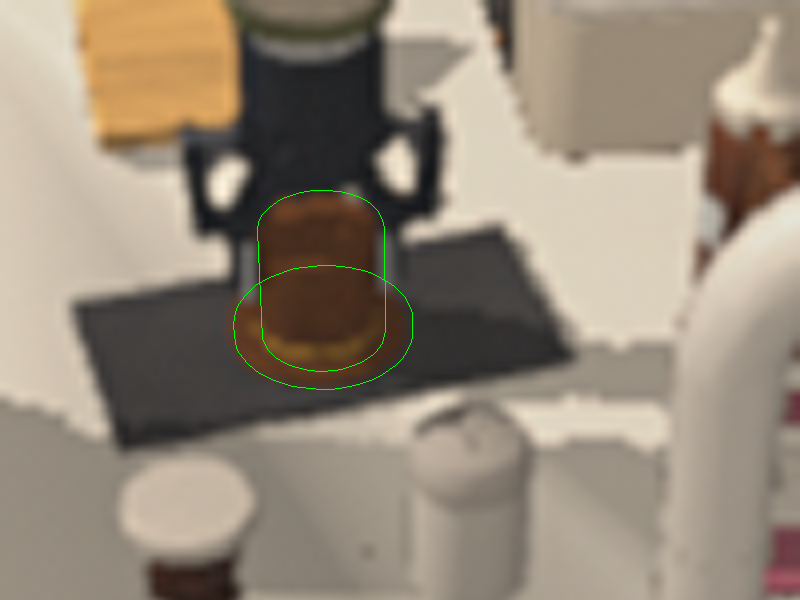

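The outline matches the picture: plinth upright and centred to about 1–2 mm. Letting go and rising.

>>> carry_out:
  claw: [0.65,1,1,1,1]
  linear:
    - [0,0,0]
    - [0,0,0]
    - [0,0,0]
    - [0,0,0.03]
    - [0,0,0.05]
  turn: [0,0,0,0,0]

```text
t: 8.65
eef_pos: [0.5337, -0.0024, 0.1819]
ee_rot: [-0.007, 0.716, 0.698, 0.002]
contact_force: [0.8, 0.3, 0.4]
width: 0.0857
```

>>> carry_out:
  claw: [1,1,1,1,1]
  linear:
    - [0,0,0.03]
    - [-0.02,-0.05,0]
    - [-0.02,-0.05,0]
    - [-0.02,-0.055,0]
    - [-0.02,-0.05,0]
  turn: [0,0,0,0,0]

```text
t: 9.28
eef_pos: [0.4553, -0.208, 0.2183]
ee_rot: [-0.003, 0.712, 0.702, 0.006]
contact_force: [0.6, 0.3, -0.4]
width: 0.0855
```

```bash
cat > fp.py <<'E'
from fit import *
def plinth_now():
    obs={};o=np.array([0,0,1.])
    for cam,roi in [('top',(265,185,312,232)),('side',(285,165,335,208))]:
        im=read_camera(cam);hsv=cv2.cvtColor(im,cv2.COLOR_RGB2HSV)
        m=((hsv[...,1]>100)&(hsv[...,2]>30)&(hsv[...,2]<170)).astype(np.uint8)
        x0,y0,x1,y1=roi;k=np.zeros_like(m);k[y0:y1,x0:x1]=m[y0:y1,x0:x1]
        n,l,st,c=cv2.connectedComponentsWithStats(k);i=1+np.argmax(st[1:,4])
        q=proj(cam,[[.537,-.0025,.043]])[0]
        f=lambda xy:sil(cam,plinth(np.r_[xy,.043],o),32)[0]-c[i]
        r=least_squares(f,[.537,-.0025],diff_step=[.01,1.])
        print(cam,st[i],r.x.round(4),sil(cam,plinth(np.r_[r.x,.043],o))[1])
E
python3 - <<'E'
from fp import *
plinth_now(); s=status.observe();print(s['eef_pos'],s['contact_force'])
for cam in ['top','side']:
    for r in recognise(cam,'jar_center')[:4]: print(cam,np.round(r['score'],2),np.round(r['location'],3))
E
```

```text
top [277 194  24  23 426] [ 0.5355 -0.0052] 449.75
side [307 175  14  23 166] [ 0.5522 -0.0188] 443.5
[ 0.45290585 -0.21274387  0.21867991] [0.49242299 0.03105448 0.59315886]
top 0.71 [ 0.528 -0.01   0.079]
top 0.49 [ 0.38  -0.593  0.086]
side 0.93 [ 0.379 -0.608  0.085]
side 0.82 [ 0.451 -0.228  0.077]
side 0.8 [ 0.481 -0.554  0.086]
```

>>> carry_out:
  claw: [1,1,1,1,1]
  linear:
    - [-0.004,-0.006,0]
    - [0,0,-0.03]
    - [0,0,-0.035]
    - [0,0,-0.03]
    - [0,0,-0.012]
  turn: [0,0,0,0,0]

```text
t: 10.1
eef_pos: [0.455, -0.2082, 0.1093]
ee_rot: [-0.003, 0.709, 0.705, 0.008]
contact_force: [0.2, 0.0, 0.8]
width: 0.0853
```

>>> carry_out:
  claw: [1,1,1,1,1]
  linear:
    - [-0.006,-0.011,-0.002]
    - [0,0,0]
    - [0,0,0]
    - [0,0,0]
    - [0,0,0]
  turn: [0,0,0,0,0]

```text
t: 10.72
eef_pos: [0.4503, -0.2202, 0.1098]
ee_rot: [-0.001, 0.708, 0.706, 0.009]
contact_force: [-0.0, -0.7, -0.0]
width: 0.0852
```

Run:
```python
from fit import *
s=status.observe();print(s['eef_pos'],s['ee_rot'])
im=snap('side')
big=cv2.resize(im[170:250,250:350],(800,640),interpolation=cv2.INTER_CUBIC)[...,::-1].copy()
for p in jar(np.array([.449,-.2195,.0435])):
    h=cv2.convexHull(((proj('side',p)+.5-[250,170])*8).astype(np.int32)); cv2.polylines(big,[h],True,(0,255,0),1)
cv2.imwrite('pics/s6.png',big[:600])
```

```text
[ 0.45028896 -0.22015934  0.10980338] [-0.00092055  0.70820275  0.7059542   0.00875706]
```

View pics/s6.png

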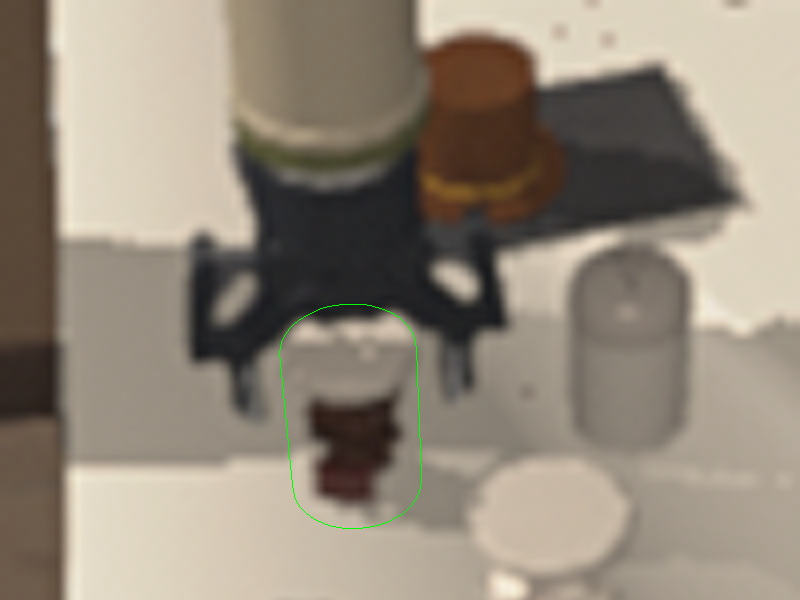

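The outline matches the jar, with a finger on either side of it, at crop (245,380) and (457,360). The plinth stands at the upper right. Closing.

>>> carry_out:
  claw: [0.7,0.5,0.2,0.2,0.2]
  linear:
    - [0,0,0]
    - [0,0,0]
    - [0,0,0]
    - [0,0,0]
    - [0,0,0]
  turn: [0,0,0,0,0]
  force: 30

```text
t: 11.4
eef_pos: [0.4502, -0.22, 0.1101]
ee_rot: [-0.001, 0.708, 0.706, 0.009]
contact_force: [-1.2, 0.7, 2.1]
width: 0.0615
```

>>> carry_out:
  claw: [0.2,0.2,0.2,0.2,0.2]
  linear:
    - [0,0,0.02]
    - [0,0,0.035]
    - [0,0,0.035]
    - [0,0,0.03]
    - [0,0,0]
  turn: [0,0,0,0,0]

```text
t: 12.02
eef_pos: [0.4487, -0.2193, 0.2315]
ee_rot: [-0.003, 0.708, 0.706, 0.008]
contact_force: [0.6, -0.3, -3.3]
width: 0.0616
```

>>> carry_out:
  claw: [0.2,0.2,0.2,0.2,0.2]
  linear:
    - [0.014,0.035,0]
    - [0.02,0.05,0]
    - [0.02,0.05,0]
    - [0.02,0.05,0]
    - [0.01,0.025,0]
  turn: [0,0,0,0,0]

```text
t: 12.65
eef_pos: [0.5308, -0.0048, 0.2255]
ee_rot: [-0.005, 0.711, 0.704, 0.005]
contact_force: [1.0, 0.3, -1.7]
width: 0.0618
```

>>> carry_out:
  claw: [0.2,0.2,0.2,0.2,0.2]
  linear:
    - [0,0,0]
    - [0,0,0]
    - [0,0,0]
    - [0,0,0]
    - [0,0,0]
  turn: [0,0,0,0,0]

```text
t: 13.28
eef_pos: [0.5291, -0.0057, 0.2219]
ee_rot: [-0.006, 0.711, 0.703, 0.003]
contact_force: [-0.1, -0.2, -1.5]
width: 0.0616
```

>>> carry_out:
  claw: [0.2,0.2,0.2,0.2,0.2]
  linear:
    - [0.006,0.001,-0.01]
    - [0.001,0,-0.008]
    - [0,0,0]
    - [0,0,0]
    - [0,0,0]
  turn: [0,0,0,0,0]

```text
t: 13.9
eef_pos: [0.5366, -0.0051, 0.2024]
ee_rot: [-0.006, 0.711, 0.703, 0.003]
contact_force: [0.8, 0.1, -1.6]
width: 0.0616
```

Run:
```python
from fit import *
s=status.observe();p=s['eef_pos'];print(p,s['ee_rot'],s['contact_force'])
im=snap('side')
big=cv2.resize(im[130:210,270:370],(800,640),interpolation=cv2.INTER_CUBIC)[...,::-1].copy()
for q,c in [(jar(np.array([p[0],p[1],p[2]-.11+.0435]))[0],(0,255,0))]+[(k,(255,255,0)) for k in plinth(np.array([.5355,-.004,.043]),np.array([0,0,1.]))]:
    h=cv2.convexHull(((proj('side',q)+.5-[270,130])*8).astype(np.int32)); cv2.polylines(big,[h],True,c,1)
cv2.imwrite('pics/s7.png',big[:600])
```

```text
[ 0.53657442 -0.00508404  0.20241391] [-0.006154    0.7110244   0.70313498  0.0027622 ] [ 0.80242631  0.07959056 -1.55970295]
```

View pics/s7.png

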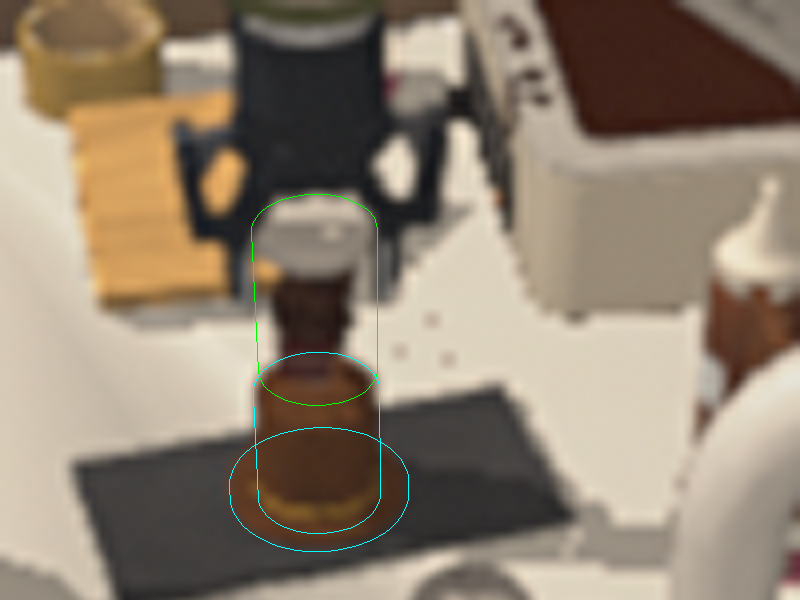

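Jar and plinth outlines line up to within a couple of mm (jar axis at crop x≈315, plinth ≈317). Lowering about 14 mm.

>>> carry_out:
  claw: [0.2,0.2,0.2,0.2,0.2]
  linear:
    - [0,0.001,-0.005]
    - [0,0,-0.004]
    - [0,0,-0.002]
    - [0,0,-0.001]
    - [0,0,0]
  turn: [0,0,0,0,0]

```text
t: 14.58
eef_pos: [0.5366, -0.0039, 0.1898]
ee_rot: [-0.006, 0.711, 0.703, 0.003]
contact_force: [0.8, -0.1, -0.9]
width: 0.0619
```

>>> carry_out:
  claw: [0.2,0.2,0.2,0.2,0.2]
  linear:
    - [0,0,-0.002]
    - [0,0,-0.001]
    - [0,0,-0.001]
    - [0,0,0]
    - [0,0,0]
  turn: [0,0,0,0,0]

```text
t: 15.2
eef_pos: [0.5376, -0.004, 0.1894]
ee_rot: [-0.006, 0.711, 0.703, 0.005]
contact_force: [-0.4, -0.7, -1.3]
width: 0.0617
```

>>> carry_out:
  claw: [0.2,0.2,0.2,0.2,0.2]
  linear:
    - [0,0,-0.003]
    - [0,0,-0.003]
    - [0,0,0]
    - [0,0,0]
    - [0,0,0]
  turn: [0,0,0,0,0]

```text
t: 15.82
eef_pos: [0.5386, -0.004, 0.189]
ee_rot: [-0.006, 0.711, 0.703, 0.008]
contact_force: [0.4, 0.3, -0.6]
width: 0.0616
```

>>> carry_out:
  claw: [0.2,0.2,0.2,0.2,0.2]
  linear:
    - [-0.001,0,0]
    - [0,0,0]
    - [0,0,0]
    - [0,0,-0.002]
    - [0,0,-0.003]
  turn: [0,0,0,0,0]

```text
t: 16.45
eef_pos: [0.5382, -0.0038, 0.1885]
ee_rot: [-0.006, 0.711, 0.703, 0.009]
contact_force: [-18.7, -0.1, 40.9]
width: 0.0618
```

In contact: 41 N while pressing. Relaxing and letting go.

>>> carry_out:
  claw: [0.2,0.2,0.2,0.5,0.6]
  linear:
    - [0,0,0.001]
    - [0,0,0]
    - [0,0,0]
    - [0,0,0]
    - [0,0,0]
  turn: [0,0,0,0,0]

```text
t: 17.08
eef_pos: [0.5378, -0.0038, 0.1891]
ee_rot: [-0.007, 0.711, 0.703, 0.009]
contact_force: [-0.4, 0.5, 0.1]
width: 0.0685
```

>>> carry_out:
  claw: [0.8,1,1,1,1]
  linear:
    - [0,0,0]
    - [0,0,0]
    - [0,0,0.02]
    - [0,0,0.04]
    - [0,0,0.05]
  turn: [0,0,0,0,0]

```text
t: 17.7
eef_pos: [0.5356, -0.0036, 0.2978]
ee_rot: [-0.009, 0.711, 0.703, 0.005]
contact_force: [0.1, -0.2, 0.4]
width: 0.0855
```

>>> carry_out:
  claw: [1,1,1,1,1]
  linear:
    - [0,0.04,0.02]
    - [0,0.05,0]
    - [0,0.05,0]
    - [0,0.05,0]
    - [0,0,0]
  turn: [0,0,0,0,0]

```text
t: 18.32
eef_pos: [0.5363, 0.1909, 0.3243]
ee_rot: [-0.006, 0.712, 0.702, 0.01]
contact_force: [0.0, -1.0, 0.2]
width: 0.0853
```

Run:
```python
from fit import *
s=status.observe();print(s['t'],s['eef_pos'],s['width'],s['contact_force'])
out=[]
for cam,(x,y) in [('side',(280,130)),('top',(245,165))]:
    im=snap(cam)
    big=cv2.resize(im[y:y+80,x:x+80],(400,400),interpolation=cv2.INTER_CUBIC)[...,::-1].copy()
    for q,c in [(jar(np.array([.5365,-.004,.078+.0435]))[0],(0,255,0))]+[(k,(255,255,0)) for k in plinth(np.array([.5365,-.004,.043]),np.array([0,0,1.]))]:
        h=cv2.convexHull(((proj(cam,q)+.5-[x,y])*5).astype(np.int32)); cv2.polylines(big,[h],True,c,1)
    out.append(big)
cv2.imwrite('pics/s8.png',np.hstack(out))
```

```text
18.325 [0.53625666 0.19085033 0.32429554] 0.08527342869100786 [ 0.04273431 -0.99137344  0.15599664]
```

View pics/s8.png

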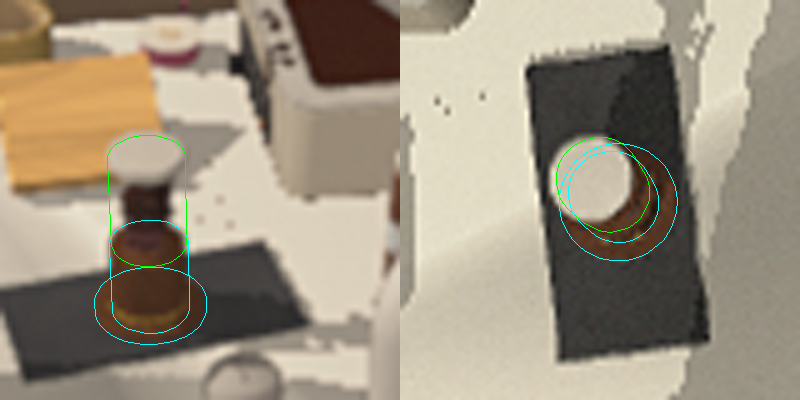

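Run:
```python
from fit import *
im=read_camera('top');g=im.astype(int).min(2)
m=(g>120).astype(np.uint8);k=np.zeros_like(m);k[190:212,272:294]=m[190:212,272:294]
n,l,st,c=cv2.connectedComponentsWithStats(k);i=1+np.argmax(st[1:,4]);print('lid',st[i],c[i],atz('top',c[i],.165).round(4))
print('lid hull exp area',sil('top',[ring(np.array([.5365,-.004,.165]),np.array([0,0,1.]),.0315)]))
hsv=cv2.cvtColor(im,cv2.COLOR_RGB2HSV)
b=((hsv[...,1]>100)&(hsv[...,2]>30)&(hsv[...,2]<170)).astype(np.uint8);k2=(l==i).astype(np.uint8)
k2[185:232,265:312]|=b[185:232,265:312]
k2=cv2.morphologyEx(k2,cv2.MORPH_CLOSE,np.ones((5,5)))
n,l,st,c=cv2.connectedComponentsWithStats(k2);j=1+np.argmax(st[1:,4]);print('union',st[j])
# plinth foot: fit circle to brown outer boundary on the open side
ys,xs=np.where(l==j);q=cv2.convexHull(np.c_[xs,ys].astype(np.int32))[:,0]
lidc=proj('top',[.5365,-.004,.165])[0];fc=proj('top',[.5365,-.004,.012])[0]
d=(fc-lidc)/np.linalg.norm(fc-lidc)
s=[p for p in q if (p-fc)@d>-2];W=np.array([atz('top',p,.016) for p in s])
r=least_squares(lambda v:np.hypot(W[:,0]-v[0],W[:,1]-v[1])-.0470,[.537,-.004]);print('foot',r.x.round(4),(r.fun*1e3).round(1))
im=read_camera('side');g=im.astype(int).min(2)
m=(g>120).astype(np.uint8);x0,y0=280,130
for cam in ['top','side']:
    for t in ['jar_center','plinth_top','white_jar','shaker','pastille_tin']:
        for rr in recognise(cam,t)[:3]: print(cam,t,np.round(rr['score'],2),np.round(rr['location'],3))
```

```text
lid [275 193  16  16 215] [282.6       200.4744186] [0.536  0.0021 0.165 ]
lid hull exp area (array([284.24840764, 200.43683652]), 235.5)
union [275 193  26  25 479]
foot [ 0.5348 -0.0059] [ 0.1 -1.3  0.3 -0.9 -0.5  1.3  0.7  0.9  0.1 -1.6  0.8  0.2]
top jar_center 0.72 [ 0.533 -0.001  0.162]
top jar_center 0.72 [ 0.477 -0.535  0.086]
top jar_center 0.48 [ 0.379 -0.594  0.086]
top plinth_top 0.78 [ 0.519 -0.025  0.015]
top white_jar 0.78 [ 0.524 -0.354  0.104]
top shaker 0.76 [ 0.582 -0.194  0.09 ]
top pastille_tin 0.58 [ 0.709 -0.35   0.038]
side jar_center 0.88 [ 0.38  -0.607  0.083]
side jar_center 0.79 [ 0.481 -0.556  0.084]
side jar_center 0.65 [ 0.535 -0.015  0.152]
side plinth_top 0.55 [ 0.535 -0.036  0.039]
side white_jar 0.79 [ 0.523 -0.372  0.101]
side shaker 0.66 [ 0.585 -0.215  0.07 ]
side pastille_tin 0.71 [ 0.715 -0.37   0.035]
```

The top view puts the lid at y≈+0.002 and the foot at y≈-0.006, while the side view looks aligned. I'll settle it with sub-pixel edges.

```bash
cat > edge.py <<'E'
from fit import *
from scipy.ndimage import map_coordinates
o=np.array([0,0,1.])
def fit_disc(cam,img,z,r,c0,angs,pol):
    c=np.array(c0,float)
    for _ in range(4):
        P=[];A=[]
        for a in angs:
            d=np.array([np.cos(a),np.sin(a),0]);rr=r+np.linspace(-.011,.011,45)
            px=proj(cam,np.r_[c,z]+rr[:,None]*d)
            v=map_coordinates(img,[px[:,1],px[:,0]],order=1)
            g=np.gradient(np.convolve(np.pad(v,4,'edge'),np.ones(9)/9,'valid'))*pol   # inside minus outside
            g=np.clip(-g,0,None)
            i=np.argmax(g);w=g.copy();w[np.abs(np.arange(45)-i)>8]=0
            if g[i]<1.0: continue
            P.append((w@rr)/w.sum()-r);A.append(a)
        P=np.array(P);A=np.array(A)
        M=np.c_[np.cos(A),np.sin(A),np.ones(len(A))]
        s=least_squares(lambda v:M@v-P,[0,0,0],loss='soft_l1',f_scale=.001).x
        c+=s[:2]
    return c.round(4),(s[2]*1e3).round(2),len(A),np.median(np.abs(M@s-P)*1e3).round(2)
def run(jarc,pc):
    for cam in ['top','side']:
        im=np.mean([read_camera(cam) for _ in range(4)],0)
        lum=im.mean(2);sat=im[...,0]-im[...,2]
        allr=np.radians(np.arange(0,360,6))
        print(cam,'lid',fit_disc(cam,lum,.165,.0315,jarc,allr,1))
        vis=np.radians(np.arange(170,371,6)) if cam=='side' else np.radians(np.arange(180,331,6))
        print(cam,'foot',fit_disc(cam,sat,.016 if cam=='top' else .010,.048,pc,vis,1))
E
python3 -c "
from edge import *
run([.5365,0],[.536,-.004])"
```

```text
top lid (array([0.5367, 0.0021]), np.float64(-0.16), 60, np.float64(0.41))
top foot (array([ 0.5355, -0.0044]), np.float64(0.5), 26, np.float64(0.48))
side lid (array([5.345e-01, 4.000e-04]), np.float64(1.16), 60, np.float64(2.08))
side foot (array([ 0.5351, -0.002 ]), np.float64(-0.39), 34, np.float64(0.58))
```

The lid sits 2–6 mm off the plinth axis towards +y. There is plenty of time, so I'll regrip it and shift it about 4.5 mm in -y.

>>> carry_out:
  claw: [1,1,1,1,1]
  linear:
    - [0,-0.045,0]
    - [0,-0.05,0]
    - [0,-0.05,-0.015]
    - [0,-0.04,-0.02]
    - [0,0,-0.02]
  turn: [0,0,0,0,0]

```text
t: 20.05
eef_pos: [0.5372, -0.0044, 0.2704]
ee_rot: [-0.004, 0.714, 0.7, 0.012]
contact_force: [1.4, 1.4, 0.4]
width: 0.0852
```

>>> carry_out:
  claw: [1,1,1,1,1]
  linear:
    - [-0.001,0.005,-0.02]
    - [0,0,-0.025]
    - [0,0,-0.02]
    - [0,0,-0.01]
    - [0,0,0]
  turn: [0,0,0,0,0]

```text
t: 20.68
eef_pos: [0.5356, -0.0005, 0.1926]
ee_rot: [-0.004, 0.715, 0.699, 0.012]
contact_force: [0.2, -0.0, 0.3]
width: 0.0854
```

>>> carry_out:
  claw: [0.7,0.5,0.2,0.2,0.2]
  linear:
    - [0.001,0,0]
    - [0,0,0]
    - [0,0,0]
    - [0,0,0]
    - [0,0,0]
  turn: [0,0,0,0,0]

```text
t: 21.3
eef_pos: [0.5376, -0.0004, 0.1946]
ee_rot: [-0.004, 0.715, 0.699, 0.013]
contact_force: [0.8, 0.2, -1.9]
width: 0.0621
```

>>> carry_out:
  claw: [0.2,0.2,0.2,0.2,0.2]
  linear:
    - [0,0,0.006]
    - [0,0,0.004]
    - [0,-0.004,0]
    - [0,0,0]
    - [0,0,0]
  turn: [0,0,0,0,0]

```text
t: 21.92
eef_pos: [0.5376, -0.0049, 0.2054]
ee_rot: [-0.003, 0.715, 0.699, 0.013]
contact_force: [0.9, 0.1, -0.6]
width: 0.0619
```

>>> carry_out:
  claw: [0.2,0.2,0.2,0.2,0.2]
  linear:
    - [-0.001,0,-0.004]
    - [0,0,-0.003]
    - [0,0,-0.002]
    - [0,0,0]
    - [0,0,-0.001]
  turn: [0,0,0,0,0]

```text
t: 22.55
eef_pos: [0.5363, -0.0048, 0.1942]
ee_rot: [-0.004, 0.715, 0.699, 0.013]
contact_force: [-2.7, 0.0, 8.7]
width: 0.0621
```

Gentle contact at about 9 N. Releasing, rising and moving well clear.

>>> carry_out:
  claw: [0.2,0.2,0.5,0.6,0.8]
  linear:
    - [0,0,0]
    - [0,0,0]
    - [0,0,0]
    - [0,0,0]
    - [0,0,0]
  turn: [0,0,0,0,0]

```text
t: 23.18
eef_pos: [0.5368, -0.0047, 0.1948]
ee_rot: [-0.003, 0.715, 0.699, 0.013]
contact_force: [0.7, 0.4, -0.4]
width: 0.0769
```

>>> carry_out:
  claw: [1,1,1,1,1]
  linear:
    - [0,0,0]
    - [0,0,0.02]
    - [0,0,0.04]
    - [0,0,0.05]
    - [0,0,0.02]
  turn: [0,0,0,0,0]

```text
t: 23.8
eef_pos: [0.5352, -0.0048, 0.3267]
ee_rot: [-0.004, 0.715, 0.699, 0.011]
contact_force: [-0.5, 0.4, -0.9]
width: 0.0853
```

>>> carry_out:
  claw: [1,1,1,1,1]
  linear:
    - [0,0.04,0]
    - [0,0.05,0]
    - [0,0.05,0]
    - [0,0.05,0]
    - [0,0,0]
  turn: [0,0,0,0,0]

```text
t: 24.42
eef_pos: [0.535, 0.1897, 0.3299]
ee_rot: [-0.003, 0.716, 0.698, 0.014]
contact_force: [0.3, -0.8, 0.2]
width: 0.0854
```

```bash
python3 -c "
from edge import *
run([.536,-.003],[.536,-.004])
s=status.observe();print(s['t'],s['eef_pos'])
out=[]
for cam,(x,y) in [('side',(280,130)),('top',(245,165))]:
    out.append(cv2.resize(snap(cam)[y:y+80,x:x+80],(400,400),interpolation=cv2.INTER_CUBIC)[...,::-1])
cv2.imwrite('pics/s9.png',np.hstack(out))"
```

```text
top lid (array([ 0.5355, -0.0022]), np.float64(-0.15), 60, np.float64(0.31))
top foot (array([ 0.5353, -0.005 ]), np.float64(0.12), 26, np.float64(0.46))
side lid (array([ 0.5335, -0.0038]), np.float64(0.75), 60, np.float64(1.47))
side foot (array([ 0.5351, -0.0019]), np.float64(-0.37), 34, np.float64(0.57))
24.825 [0.53640454 0.18290093 0.33093644]
```

View pics/s9.png

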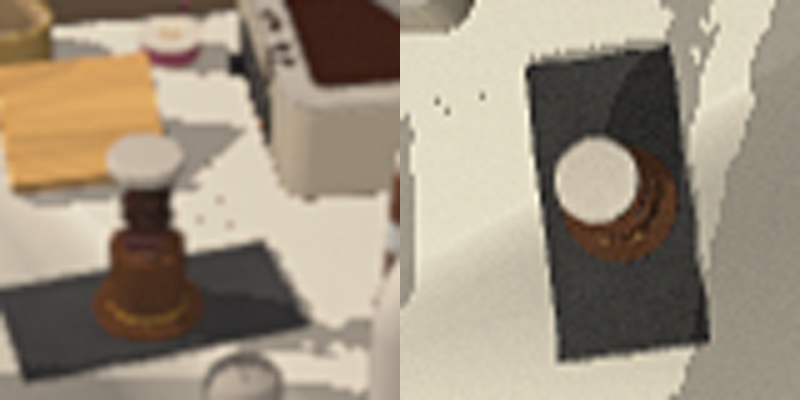

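The jar stands upright on the upright plinth, lid at side-view crop (146,160), foot at (148,305). The two cameras put the offset at +2.8 and -1.9 mm, so it is centred within measuring error, and the arm is clear. Handing in.

```bash
python3 -c "
from h import *
print(env.hand_in())"
```

```text
the job is handed in; nothing more can be done
None
```

The display is made up and handed in at about 25 s. The plinth stands on its foot on the slate, and the jar of brown discs stands upright on top of it. Both were set down, and the arm is clear with the gripper open.

**What I did:** I lifted the plinth off the ramp still leaning, tipped it upright against the slate, pressed the foot flat and let go. I then set the jar on top. A check showed the jar 2–6 mm off towards +y, so I picked it up again and moved it 4.5 mm.

**Last checks:**
- **Plinth:** about 3 mm from the slate middle in x, and within about 3 mm in y.
- **Jar on plinth:** the cameras disagree slightly on the y offset, +2.8 mm from the top and -1.9 mm from the side. That is within what I can measure. The side camera's fit of the lid was the weaker one.
- **Other jar, shaker and tin:** the networks found all three where they started, in a check before that last 4.5 mm move. I did not check them again afterwards, but the arm went nowhere near them. The top camera missed the shaker at the start, so for the shaker the comparison rests on the side camera.
- **Force:** the wrist force read about 43–45 N while pressing the plinth down and during the first jar placing. That is well under the 120 N wrist limit. The 40 N limit is for the arm or gripper body, and this pressing went through the held object.

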